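# Tip the tube cooler block up onto the cold plate

## Robot

A 6-joint arm with a two-finger parallel gripper is mounted at the origin on a cart in front of the work surface, level with it; the furniture and walls round the work are solid. World frame = base frame: x ahead of the robot, y to its left, z up, the work surface at z = 0. Lengths are in m, angles in rad, forces in N, time in s.
With the tool pointing down it reaches from about 0.325 to 0.85 m from the base axis. Payload 15.5 kg.
Tool frame: the origin (TCP) lies on the centre line of the jaws, within the pads' length; the fingertips stand 17 mm ahead of it and the grasp point (between the pads) lies 2 mm behind it; z points along the fingers, y is the line along which they close (so a half turn about z gives the same grasp; the last joint's range is limited). The gripper opens to 91 mm and grips with 3 to 60 N. Pads are 32 mm wide; open, the fingers measure 118 mm over their backs; the gripper's body (76 mm by 178 mm) begins 60 mm behind the grasp point.
Start: joints at [-1.218, 0.494, 1.345, -0, 1.302, -0.096], TCP at [0.271, -0.563, 0.231] pointing down, gripper open.
Joint ranges: [-2.91, 2.91], [-0.82, 2.16], [0.22, 2.67], [-1.22, 4.37], [0.12, 2.79], [-3.08, 3.08]. Speed limits (rad/s): [1.89, 1.89, 2.57, 3.01, 3.01, 3.01].

## Interface

Orientations are given as a 3x3 rotation matrix whose columns are the frame's x, y, z axes.
In Python, from rig import robot, viewer gives the robot as it stands. Calls block until the motion is done:
- robot.move_pose(position, orientation): joint-space move of the TCP to a pose.
- robot.move_linear(position, orientation=None, vel=0.15, max_force=None): straight line of the TCP; orientation=None keeps the orientation; vel is the mean speed in m/s. With max_force (N) it stops when the force on the tool has changed by that much, and returns True; else False.
- robot.movej(angles): joint-space move.
- robot.let_go() and robot.close_gripper(strength=None): open the fingers fully, or close them until they stop; strength is the grip in N (None keeps the last).
- robot.sleep(seconds).
- robot.ik(position, orientation): joint angles nearest the present ones, or None.
- robot.state(): the state.
- viewer.read_camera(name): name is "scene" or "top" or "wrist"; returns a dict with "img" (420x560x3 uint8, red, green, blue), "fx", "fy", "cx", "cy" (pixels), "xyz" and "attitude" of the camera in the world; the wrist camera has in their place "tool_from_camera" (4x4, takes a point from camera to tool coordinates, whose origin is the TCP and whose axes are the flange's). Camera axes: x right, y down, z forward; pixel columns grow to the right and rows downward; lengths in m; the calibration is good to about 2 mm. The wrist camera is an equidistant fisheye: a pixel r from the principal point sees the ray r / f radians off the axis. A picture is of the moment at which its call begins: read the wrist's pose just before it. There is no depth.
A pose or a line that the arm cannot do raises robot.IKError and nothing moves.
- robot.job_done(): hands the job in; it is judged then, once.
The state is a dict: "time_s": time; "joints": joint angles; "dq": joint speeds; "joint_torque": joint torques, N m; "ee_pos": TCP position; "eef_rot": TCP orientation; "force": force on the tool from outside, world axes, zero at the start; "torque": the same for the moment, N m; "width": finger opening in m; "grasp_force": force on a finger pad.
Only numpy, scipy, OpenCV 4.12 (cv2) and the standard library are available. Lean on these libraries where they do the work, as an engineer would, in place of code of your own. Each camera call takes 0.05 s, during which the arm holds its last target. There are 200 camera calls.

## Task

The grey tube cooler block is lying on its side on the bench in front of the low cold plate. Without lifting it, push it up against the plate's front edge and tip it over that edge so that it stands on the plate with its wells upward; then slide it back until it sits squarely against the stop bar with the sprung contact pad pressed in, and leave it there. The bar is adjustable, so feel for it; the plate only rests on the bench, so do not shove it along, and leave the petri dishes, the tip box and the tube rack where they are.

Things in the scene. Friction and masses are not known exactly. Their poses are not given: they have to be found in the camera images.
- cooler_block: Grey gel-filled plastic tube cooler block, 0.65 to 0.95 kg. Lying at the start it is 96 mm deep (its x), 110 mm wide (y), 75 mm high (z); origin at the centre of the side it lies on. Its x axis points from the wells face (x = -48 mm, towards the robot) to the plain base face (x = +48 mm, towards the plate). Standing on its base, x points straight down and z to the plate's rear.
- block_base (a point): Centre of the block's base face (110 x 75 mm), at block x = +48, z = 37.5 mm. Standing on the plate it lies on the deck. With the base face against the plate's front edge, a push of about 5 to 12 N high on the wells face tips the block; it balances at some 60 degrees, then falls onto its base by itself. Sliding it takes about 4 to 9 N on bench or deck.
- block_wells (a point): Centre of the face with the wells (5 x 3 wells of 11 mm, too narrow for a finger), at block x = -48, z = 37.5 mm. It becomes the top, 96 mm above the deck. Standing, the block slides when pushed in its lower half and may topple backward when pushed near its top.
- cold_plate: Low aluminium cold plate, 3 kg, resting loose on the bench: deck 150 mm deep (its x) by 200 mm wide (y), top 10 mm above the bench. Origin: centre of the underside; x points from the front edge (x = -75 mm, a plain 10 mm step, the fence to tip the block over) to the rear, where the stop bar is. A push on it beyond some 25 N slides it along the bench.
- stop_rail: Aluminium rail fixed along the plate's rear edge, same frame as the plate. It carries a steel stop bar across the deck (10 mm thick, 200 mm wide, top 35 mm above the bench) whose front face is clamped anywhere from x = +30 to +65 mm: the state does not tell where. A brass pad, 30 mm wide, stands 6 mm out of the bar's middle; a light spring (1.5 N fully in) lets it sink flush, then the bar stops the block hard.
- petri_stack: Stack of closed petri dishes, 90 mm across and 61 mm high, left of the plate; origin at the centre of its underside. Bystander.
- tip_box: Pipette tip box with clear lid, 92 x 122 x 95 mm, behind the petri dishes; origin at the centre of its underside. Bystander.
- tube_rack: Green rack of small tubes, 84 x 122 x 42 mm, to the right of the plate and block; origin at the centre of its underside. Bystander.
Not all that is in view belongs to the job. Leave any yellow look-alike of the cooler_block alone.

How it is judged:
On the way:
1. the block stands on the plate on its base, wells upward (angle between cooler_block's own x axis and vertical above 3.07 rad and z of block_base in the frame of cold_plate between 0.005 and 0.015 m), for 0.2 s.
At the end, for the whole second after the job is handed in: The block stands still on the plate's deck on its base (upright within 4 degrees), wells up, square to the stop bar within 4 degrees, holding the sprung pad of the stop bar pressed in (0.4 N or more, some 2 mm of its 6 mm), with no more than 3 mm overhanging either side of the deck (all of step 1 and contact force between cooler_block and stop_rail above 0.4 N and y of block_base in the frame of cold_plate between -0.048 and 0.048 m and angle between the z axis of cooler_block and the x axis of cold_plate, either way round below 0.07 rad and linear speed of each of cooler_block, cold_plate below 0.01 m/s); the robot touches nothing.
It fails at once if the block is lifted off and carried (its base centre more than 70 mm or its wells face more than 150 mm above the bench) (height (world z) of block_base above 0.07 m or height (world z) of block_wells above 0.15 m).
It fails at once if the cold plate is shoved more than 10 mm from where it stood (distance of cold_plate from where it was at the start of the episode above 0.01 m).
It fails at once if the petri dishes, the tip box or the tube rack are displaced by more than 20 mm (distance of any of petri_stack, tip_box, tube_rack from where it was at the start of the episode above 0.02 m).
It also fails if it takes over 51 s, if anything falls off the work surface, if the arm or the gripper's body presses on something with over 40 N, if the wrist force passes 120 N, or if a joint passes its speed limit or range.

## Working session

There is one attempt and no reset: what is moved stays moved. The work goes in short steps, each a Python script; the robot and the scene stay as the last script left them, time stands still between calls to the robot, and variables do not carry over. Pictures are saved under pics/ and viewed, at most 10 in all, crops included, and the job is handed in when it is done.

```bash
ls; mkdir -p pics
python3 - <<'E'
from rig import robot, viewer
import cv2, numpy as np
for n in ("top","scene"):
    c=viewer.read_camera(n); cv2.imwrite(f"pics/{n}0.png",c["img"][:,:,::-1])
    print(n,c["fx"],c["fy"],c["cx"],c["cy"],np.round(c["xyz"],4).tolist(),np.round(c["attitude"],4).tolist())
s=robot.state(); print(s["time_s"],s["ee_pos"],s["eef_rot"],s["force"],s["width"])
E
```

```text
pics
top 425.96979024936786 425.96979024936786 274.33531718687374 216.1515690869185 [0.507, -0.0821, 1.4728] [[0.0049, -0.9988, 0.0479], [-0.9998, -0.0059, -0.0214], [0.0216, -0.0477, -0.9986]]
scene 487.4815947053894 487.4815947053894 278.6055514876009 210.75100723900255 [-0.1056, 0.6197, 0.9383] [[-0.7413, -0.4383, 0.5083], [-0.671, 0.5019, -0.5457], [-0.0159, -0.7456, -0.6662]]
0.1 [ 0.27051663 -0.56306607  0.23038683] [[ 9.01391215e-01  4.33005456e-01 -3.91109999e-04]
 [ 4.33005619e-01 -9.01390597e-01  1.06083286e-03]
 [ 1.06803541e-04 -1.12557825e-03 -9.99999361e-01]] [-0.30022467 -0.25914395 -0.55053251] 0.0911054405916558
```

View pics/top0.png

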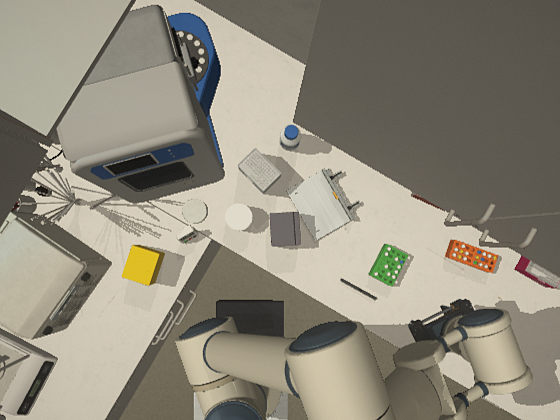

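View pics/scene0.png

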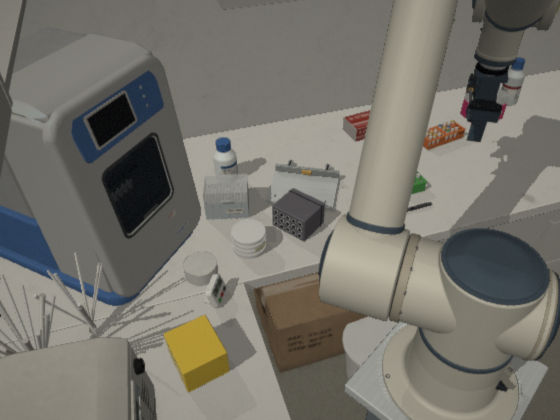

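Grey block is at top-image (286,229), in front of the plate at (325,205). The yellow look-alike at (142,265) is to be left alone. I'll confirm this in an enlarged crop.

Run:
```python
import cv2
a=cv2.imread("pics/top0.png")[160:260,250:380]; cv2.imwrite("pics/c1.png",cv2.resize(a,None,fx=6,fy=6,interpolation=cv2.INTER_CUBIC))
```

```text
(no output)
```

View pics/c1.png

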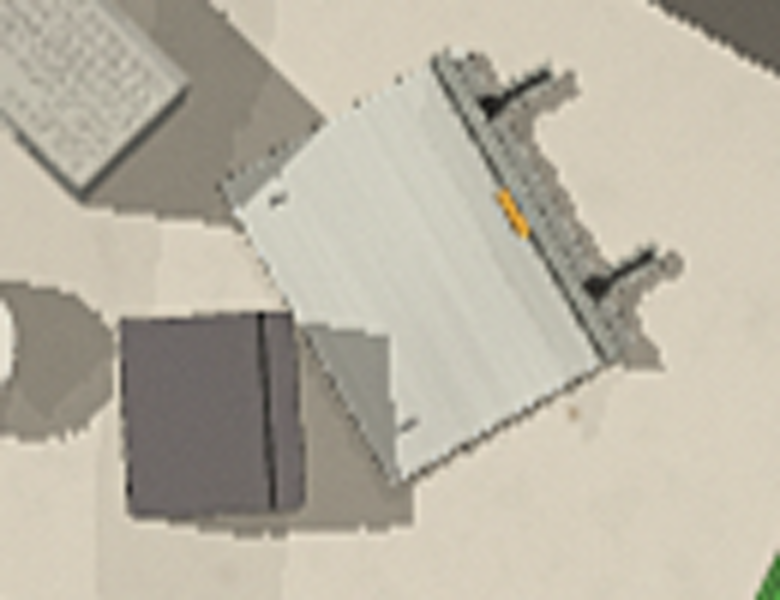

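The crop confirms the grey block: top face (122–300, 313–517), seam near the base end, yawed about 27° from the plate. Plate front-edge corners are at crop (222,185) and (400,483), rear ones at (435,58) and (615,360). The yellow cube at (142,265) is the look-alike. Next I turn these into world positions.

```bash
cat > h.py <<'E'
from rig import robot, viewer
import cv2, numpy as np
def px2w(c,uv,z):
    d=np.array(c["attitude"])@[(uv[0]-c["cx"])/c["fx"],(uv[1]-c["cy"])/c["fy"],1]
    o=np.array(c["xyz"]); return o+d*(z-o[2])/d[2]
def crop(uv,x0=250,y0=160,s=6): return ((uv[0]+.5)/s+x0-.5,(uv[1]+.5)/s+y0-.5)
E
python3 - <<'E'
from h import *
c=viewer.read_camera("top")
f=lambda L,z:np.array([px2w(c,crop(p),z)[:2] for p in L])
P=f([(226,188),(400,483),(612,360)],.01); print("plate FL FR RR",P.round(4).tolist(),"w",np.linalg.norm(P[0]-P[1]),"d",np.linalg.norm(P[1]-P[2]))
R=f([(435,55),(618,355)],.035);print("rail",R.round(4).tolist(),np.linalg.norm(R[0]-R[1]))
B=f([(121,319),(292,312),(303,508),(128,517)],.075);print("block",B.round(4).tolist(),[np.linalg.norm(B[i]-B[i-3]).round(4) for i in range(4)])
w=P[1]-P[0]; yv=-w/np.linalg.norm(w); xv=np.array([yv[1],-yv[0]]); fm=(P[0]+P[1])/2
print("plate yaw",np.degrees(np.arctan2(xv[1],xv[0])),"yaw from FR-RR",np.degrees(np.arctan2(*(P[2]-P[1])[::-1])),"front mid",fm)
for q in [*B,B.mean(0)]: print("in plate from front mid",((q-fm)@xv).round(4),((q-fm)@yv).round(4))
e=B[1]-B[2];print("block x yaw",np.degrees(np.arctan2(e[1],e[0]))-90,np.degrees(np.arctan2(*(B[0]-B[3])[::-1]))-90)
for n,L,z in [("petri",[(226,217),(252,217),(239,204),(239,230)],.061),("rack",[(381,244),(411,253),(400,286),(370,277)],.042),("tipbox",[(256,150),(281,174),(264,191),(240,172)],.095)]:
  W=np.array([px2w(c,p,z)[:2] for p in L]);print(n,W.round(3).tolist(),W.mean(0).round(3),((W-fm)@xv).round(3),((W-fm)@yv).round(3))
E
```

```text
plate FL FR RR [[0.6646, -0.1576], [0.4956, -0.2579], [0.5668, -0.3801]] w 0.19648703104154872 d 0.14144563957775408
rail [[0.7385, -0.2748], [0.5687, -0.3785]] 0.19900233874569365
block [[0.5851, -0.0969], [0.5895, -0.1907], [0.4822, -0.197], [0.4769, -0.1013]] [np.float64(0.0939), np.float64(0.1075), np.float64(0.0958), np.float64(0.1083)]
plate yaw -59.29066520407908 yaw from FR-RR -59.769508948943376 front mid [ 0.58010019 -0.2077659 ]
in plate from front mid -0.0927 0.0609
in plate from front mid -0.0098 0.0168
in plate from front mid -0.0592 -0.0786
in plate from front mid -0.1442 -0.0344
in plate from front mid -0.0765 -0.0088
block x yaw -86.6607513780769 -87.66795988077475
petri [[0.571, 0.048], [0.571, -0.038], [0.614, 0.005], [0.528, 0.004]] [0.571 0.005] [-0.224 -0.15  -0.166 -0.209] [0.123 0.079 0.138 0.064]
rack [[0.484, -0.473], [0.454, -0.574], [0.343, -0.536], [0.373, -0.435]] [ 0.413 -0.505] [0.179 0.251 0.161 0.09 ] [-0.218 -0.296 -0.371 -0.294]
tipbox [[0.789, -0.051], [0.711, -0.133], [0.655, -0.078], [0.716, 0.001]] [ 0.717 -0.065] [-0.028  0.002 -0.074 -0.11 ] [0.259 0.151 0.13  0.223]
```

```bash
cat >> h.py <<'E'
YAW=-59.4; FM=np.array([.580,-.208])   # plate heading, middle of its front edge
XV=np.array([np.cos(np.radians(YAW)),np.sin(np.radians(YAW))]); YV=np.array([-XV[1],XV[0]])
def W(u,v): return FM+u*XV+v*YV
def rot(yaw,tilt=0):  # tool x = -push direction; tilt leans the fingertips forward
    a=np.radians(yaw); d=np.array([np.cos(a),np.sin(a),0]); t=np.radians(tilt)
    z=np.array([0,0,-1])*np.cos(t)+d*np.sin(t); y=np.cross(z,-d); y/=np.linalg.norm(y)
    return np.column_stack([np.cross(y,z),y,z])
def tcp(tip,R): return np.asarray(tip)-.017*R[:,2]   # tip = centre of fingertip end
def go(xy,z,R,vel=.15,mf=None): 
    return robot.move_linear(tcp([*xy,z],R),R,vel=vel,max_force=mf)
def st(m=""):
    s=robot.state(); p=np.array(s["ee_pos"])+.017*np.array(s["eef_rot"])[:,2]; e=p[:2]-FM
    print(m,"t%.1f tip u%.4f v%.4f z%.4f F"%(s["time_s"],e@XV,e@YV,p[2]),"Fu %.1f Fz %.1f"%(np.dot(s["force"][:2],XV),s["force"][2]))
def snap(cam,name,box=None,s=1):
    im=viewer.read_camera(cam)["img"][:,:,::-1]
    if box: im=im[box[1]:box[3],box[0]:box[2]]
    cv2.imwrite("pics/"+name,cv2.resize(im,None,fx=s,fy=s,interpolation=cv2.INTER_CUBIC))
E
cat > rotpush.py <<'E'
from h import *
Y0=-87.2; a=np.radians(Y0); d=np.array([np.cos(a),np.sin(a)])
ctr=np.array([.5334,-.1465]); left=np.array([-d[1],d[0]]); cor=ctr+.06*left
def fing(yaw,gap):  # finger-centre position when pushing block turned to yaw about cor
    b=np.radians(yaw); D=np.array([np.cos(b),np.sin(b)]); L=np.array([-D[1],D[0]])
    return cor-.06*L-(.048+.016+gap)*D
E
python3 - <<'E'
from rotpush import *
R=rot(Y0); p=fing(Y0,.014)
for y,g,z in [(Y0,.014,.2),(Y0,.014,.02),(-73,0,.02),(YAW,0,.02)]:
    print(fing(y,g).round(3), np.round(robot.ik(tcp([*fing(y,g),z],rot(y)),rot(y)),2))
robot.move_pose(tcp([*p,.22],R),R); st("above")
go(p,.11,R,.2); snap("top","t1.png",(220,150,380,270),5)
E
```

```text
[ 0.53  -0.069] [-0.24  0.38  1.59 -0.    1.17 -0.29]
[ 0.53  -0.069] [-0.24  0.64  1.76 -0.    0.75 -0.29]
[ 0.517 -0.1  ] [-0.3   0.63  1.77 -0.    0.73 -0.6 ]
[ 0.509 -0.119] [-0.34  0.63  1.78 -0.    0.73 -0.88]
above t2.2 tip u-0.1449 v0.0272 z0.2200 F Fu 0.4 Fz -0.1
```

View pics/t1.png

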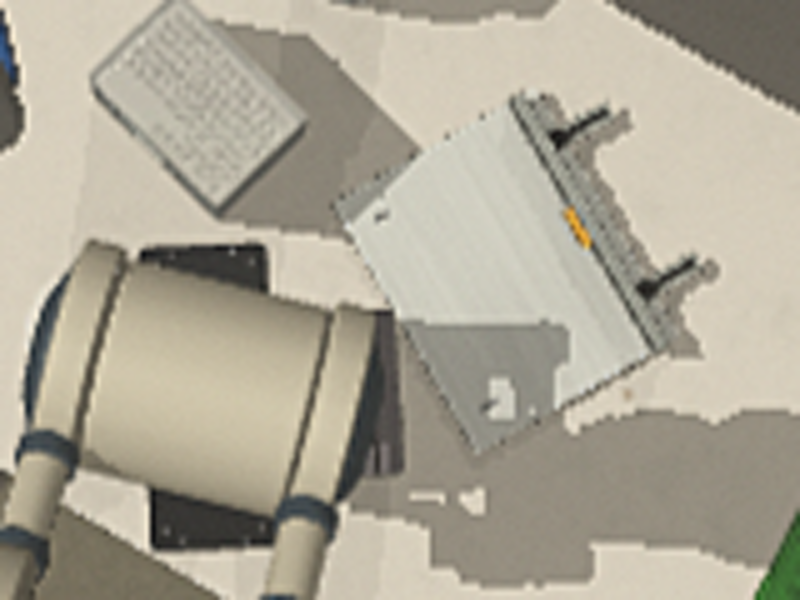

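The arm hides the fingers in this view. The block (right edge at about (390,390)) and the plate are unmoved. I descend with a force guard and push-rotate.

Run:
```python
from rotpush import *
R=rot(Y0)
print(go(fing(Y0,.014),.015,R,.12,6)); st("down")
print(go(fing(Y0,-.004),.015,R,.04,3)); st("touch")
for y in np.linspace(Y0,YAW,6)[1:]:
    hit=go(fing(y,0),.015,rot(y),.04,22); st(f"{y:.0f} {hit}")
    if hit: break
```

```text
False
down t3.9 tip u-0.1453 v0.0280 z0.0157 F Fu -0.3 Fz 0.2
True
touch t4.2 tip u-0.1361 v0.0227 z0.0153 F Fu 0.4 Fz 0.3
-82 False t4.6 tip u-0.1310 v0.0127 z0.0150 F Fu -2.6 Fz 0.9
-76 False t5.0 tip u-0.1287 v0.0045 z0.0147 F Fu -9.0 Fz 1.3
-71 False t5.4 tip u-0.1254 v-0.0037 z0.0144 F Fu -10.8 Fz 1.2
-65 False t5.7 tip u-0.1204 v-0.0107 z0.0144 F Fu -11.6 Fz 0.2
-59 False t6.1 tip u-0.1165 v-0.0184 z0.0142 F Fu -16.3 Fz 5.8
```

Run:
```python
from rotpush import *
robot.sleep(.3); st("rest")
R=rot(YAW)
print(go(W(-.106,-.0184),.015,R,.02,6)); st("fence")
go(W(-.150,-.0184),.015,R,.1); st()
go(W(-.150,-.0184),.16,R,.25); snap("top","t2.png",(220,150,380,270),5); 
robot.move_linear(tcp([*W(-.26,-.0184),.2],R),R,vel=.3)
snap("top","t3.png",(220,150,380,270),5);snap("scene","s3.png",(200,120,400,270),4);st()
```

```text
rest t6.4 tip u-0.1165 v-0.0184 z0.0142 F Fu -15.8 Fz 6.6
True
fence t6.6 tip u-0.1167 v-0.0192 z0.0139 F Fu -1.4 Fz 0.6
 t7.1 tip u-0.1499 v-0.0181 z0.0151 F Fu 0.3 Fz -0.4
 t8.5 tip u-0.2597 v-0.0185 z0.1993 F Fu -0.4 Fz -0.3
```

View pics/t3.png

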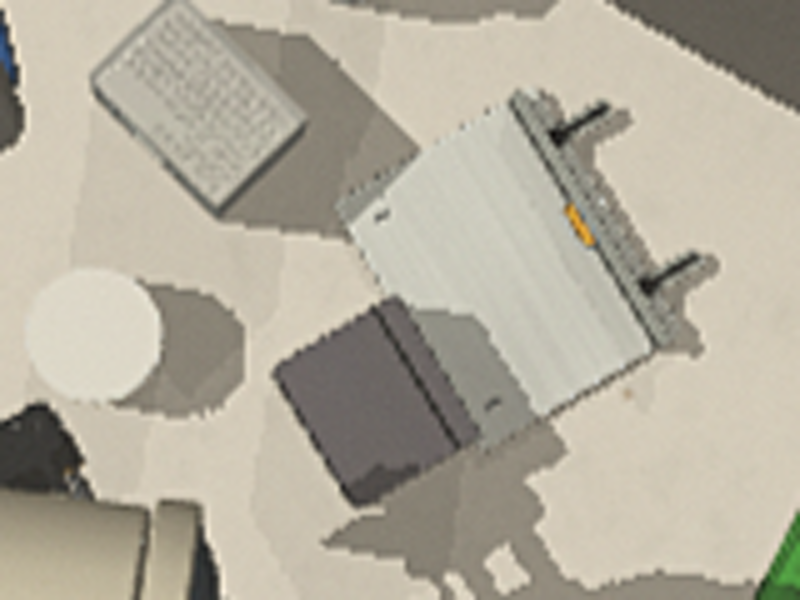

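Block is now square against the plate's front edge: top-face corners at (274,374), (395,297), (482,440), (358,507). The petri dish and tip box are unmoved.

Run:
```python
from h import *
c=viewer.read_camera("top")
f=lambda L,z:np.array([px2w(c,crop(p,220,150,5),z)[:2] for p in L])
B=f([(274,374),(395,297),(482,440),(358,507)],.075)-FM
print((B@XV).round(4),(B@YV).round(4),(B.mean(0)@YV).round(4)); e=B[[0,1]].mean(0)-B[[2,3]].mean(0); print(np.degrees(np.arctan2(e[1],e[0]))-90)
P=f([(340,207),(658,350)],.01)-FM; print(P@XV,P@YV)
P=f([(335,207),(663,350)],.01)-FM; print("before",P@XV,P@YV)
```

```text
[-0.0991 -0.0047 -0.003  -0.0956] [ 0.0202  0.0238 -0.0862 -0.0828] -0.0313
-57.9879486472567
[0.00056087 0.1403029 ] [ 0.09759188 -0.09832995]
before [-0.00242462  0.1432959 ] [ 0.09932853 -0.10007682]
```

Run:
```python
from h import *
R=rot(YAW); V=-.031; a,h=.098,.050
go(W(-.145,V),.10,R,.3); go(W(-.130,V),.060,R,.15)
print(go(W(-.108,V),.060,R,.04,3)); st("touch")
for th in range(6,79,8):
    t=np.radians(th); u=-a*np.cos(t)+h*np.sin(t)-.0165; z=.01+a*np.sin(t)+h*np.cos(t)
    hit=go(W(u,V),z,R,.08,18); st(f"{th} {hit}")
    if hit: break
snap("scene","s4.png",(200,100,400,250),4)
```

```text
True
touch t10.1 tip u-0.1167 v-0.0309 z0.0604 F Fu -0.2 Fz -0.2
6 True t10.3 tip u-0.1102 v-0.0315 z0.0706 F Fu -6.7 Fz 0.2
```

View pics/s4.png

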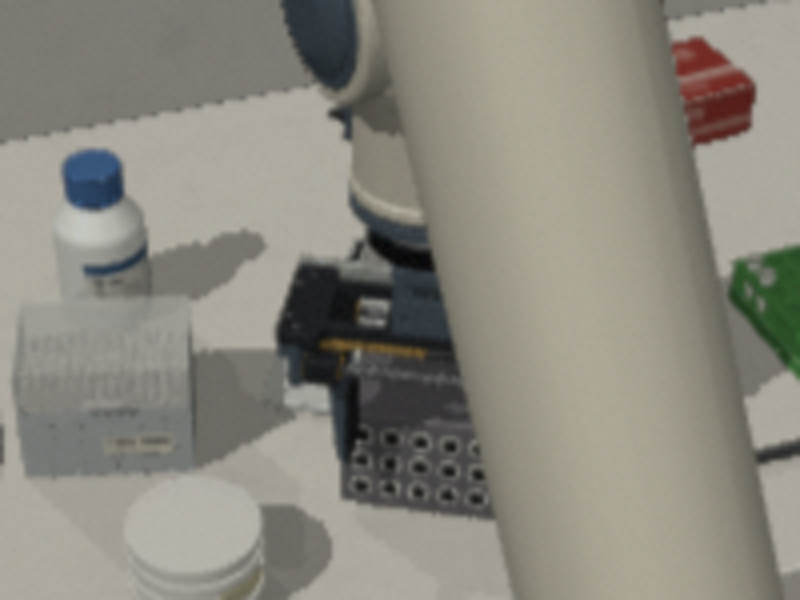

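The left finger at (345,410) seems to be passing beside the block's left edge rather than bearing on the wells face. I back off, look again, and will push centrally with closed fingers.

Run:
```python
from h import *
R=rot(YAW)
go(W(-.150,-.031),.07,R,.15); go(W(-.16,-.031),.16,R,.3);robot.close_gripper()
go(W(-.26,-.031),.2,R,.3); st()
t=viewer.read_camera("top")["img"][165:285,220:380,::-1]; s=viewer.read_camera("scene")["img"][165:255,250:370,::-1]
r=lambda i,k:cv2.resize(i,(400,300) if k else (640,480),interpolation=cv2.INTER_CUBIC)
cv2.imwrite("pics/m5.png",np.hstack([r(t,1),r(s,1)]))
```

```text
t13.1 tip u-0.2604 v-0.0307 z0.2004 F Fu 0.7 Fz 0.5
```

View pics/m5.png

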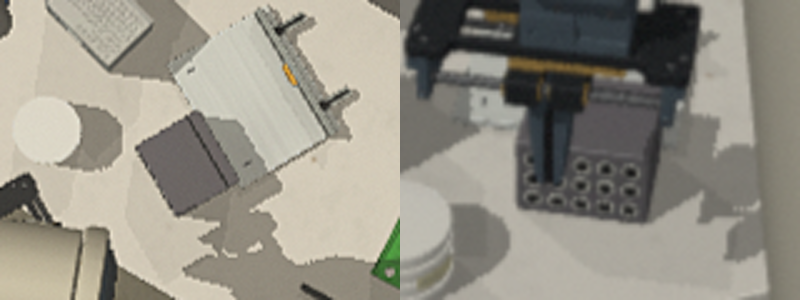

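Run:
```python
from h import *
R=rot(YAW); V=-.031; a,h=.098,.052
go(W(-.145,V),.10,R,.35); go(W(-.130,V),.062,R,.2)
print(go(W(-.108,V),.062,R,.03,3)); st("touch")
for th in range(4,79,6):
    t=np.radians(th); u=-a*np.cos(t)+h*np.sin(t)-.0165; z=.01+a*np.sin(t)+h*np.cos(t)
    hit=go(W(u,V),z,R,.05,20); st(f"{th} {hit}")
    if hit: break
snap("scene","s6.png",(200,100,400,250),4)
```

```text
True
touch t14.7 tip u-0.1169 v-0.0311 z0.0622 F Fu 0.4 Fz -0.5
4 False t15.0 tip u-0.1123 v-0.0318 z0.0688 F Fu -11.3 Fz 4.7
10 False t15.4 tip u-0.1051 v-0.0316 z0.0784 F Fu -8.7 Fz 2.8
16 False t15.8 tip u-0.0970 v-0.0314 z0.0871 F Fu -5.9 Fz 2.0
22 False t16.1 tip u-0.0880 v-0.0312 z0.0949 F Fu -4.3 Fz 1.8
28 False t16.5 tip u-0.0785 v-0.0310 z0.1019 F Fu -2.8 Fz 0.7
34 False t16.9 tip u-0.0682 v-0.0309 z0.1081 F Fu -2.7 Fz 0.0
40 False t17.3 tip u-0.0577 v-0.0309 z0.1130 F Fu -1.9 Fz 1.4
46 False t17.7 tip u-0.0468 v-0.0310 z0.1167 F Fu -1.1 Fz 1.4
52 False t18.1 tip u-0.0355 v-0.0310 z0.1193 F Fu -1.8 Fz 0.7
58 False t18.4 tip u-0.0240 v-0.0310 z0.1206 F Fu -0.7 Fz 2.0
64 False t18.8 tip u-0.0124 v-0.0311 z0.1208 F Fu -0.9 Fz -0.0
70 False t19.2 tip u-0.0009 v-0.0311 z0.1197 F Fu 0.4 Fz 0.2
76 False t19.6 tip u0.0105 v-0.0311 z0.1175 F Fu 0.1 Fz 0.8
```

View pics/s6.png

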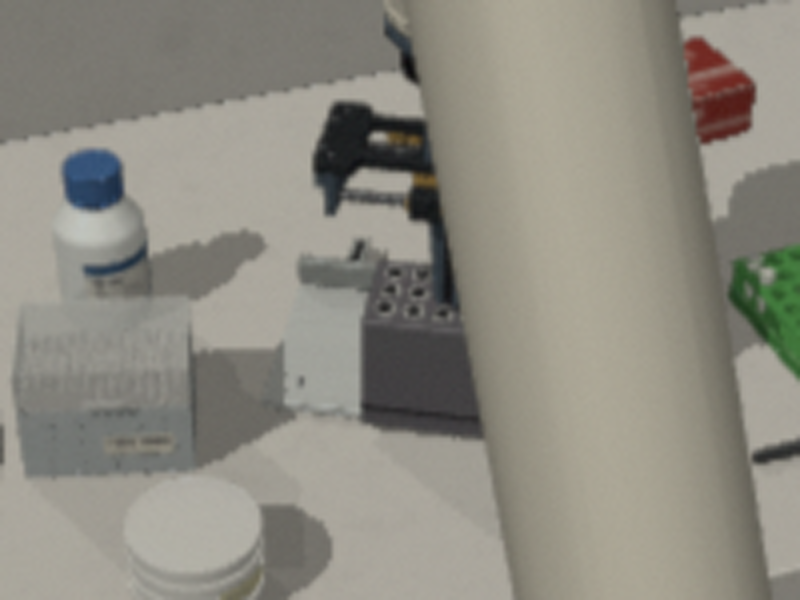

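The block stands on the plate, wells up (about (420,340)). Now I slide it back from low down on its front, tool tilted so that the gripper body clears its top.

Run:
```python
from h import *
R0=rot(YAW); R=rot(YAW,18); V=-.029
go(W(.0,V),.15,R0,.2); go(W(-.085,V),.15,R,.2); go(W(-.085,V),.034,R,.2); st("low")
print(go(W(-.0,V),.034,R,.04,3)); st("touch")
print(go(W(.075,V),.034,R,.025,15)); st("stop")
```

```text
low t21.4 tip u-0.0841 v-0.0289 z0.0344 F Fu -0.5 Fz 0.5
True
touch t22.7 tip u-0.0338 v-0.0292 z0.0337 F Fu 0.5 Fz 0.7
True
stop t25.6 tip u0.0442 v-0.0297 z0.0330 F Fu -6.2 Fz 3.0
```

Run:
```python
from h import *
R=rot(YAW,18); V=-.029
print(go(W(.056,V),.034,R,.015,8)); robot.sleep(.3); st("press")
go(W(-.03,V),.034,R,.08); go(W(-.085,V),.15,rot(YAW),.25); go(W(-.28,V),.22,rot(YAW),.35); st()
t=viewer.read_camera("top")["img"][145:265,240:400,::-1]; s=viewer.read_camera("scene")["img"][140:245,230:370,::-1]
cv2.imwrite("pics/m7.png",np.hstack([cv2.resize(i,(400,300),interpolation=cv2.INTER_CUBIC) for i in (t,s)]))
cv2.imwrite("pics/t7.png",cv2.resize(t,(800,600),interpolation=cv2.INTER_CUBIC))
```

```text
True
press t26.2 tip u0.0441 v-0.0300 z0.0324 F Fu -3.5 Fz 2.9
 t28.9 tip u-0.2803 v-0.0290 z0.2198 F Fu -0.2 Fz 0.1
```

View pics/t7.png

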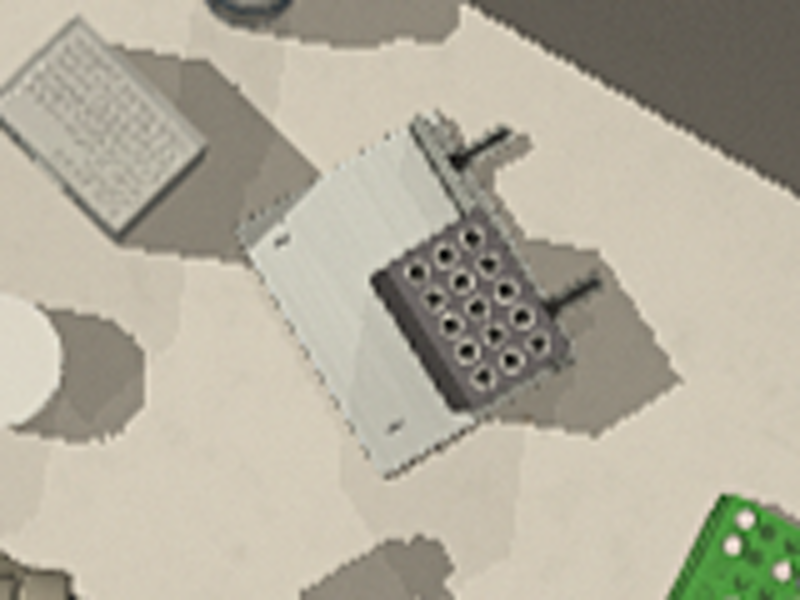

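Block stands upright with its rear against the bar: wells-face corners at (385,268), (477,207), (572,362), (480,410), and its rear edge is parallel to the plate front edge (240,232)–(388,477). I check this numerically.

Run:
```python
from h import *
c=viewer.read_camera("top")
f=lambda L,z:(np.array([px2w(c,crop(p,240,145,5),z)[:2] for p in L])-FM)@np.column_stack([XV,YV])
print("plate",f([(240,232),(388,477)],.01).round(4).tolist())
T=f([(385,268),(477,207),(572,362),(480,410)],.106);print("block top",T.round(4).tolist(),T.mean(0))
print("front base edge",f([(372,278),(455,410)],.01).round(4).tolist())
print("rail front/back top edge",f([(411,128),(460,213),(430,113)],.035).round(4).tolist())
```

```text
plate [[0.0006, 0.0976], [0.003, -0.0994]]
block top [[0.0601, 0.0241], [0.1318, 0.0281], [0.1337, -0.0892], [0.0664, -0.0857]] [ 0.09801666 -0.03067909]
front base edge [[0.0633, 0.0242], [0.0664, -0.0831]]
rail front/back top edge [[0.1348, 0.0987], [0.1341, 0.0318], [0.1513, 0.101]]
```

```bash
python3 -c "
from rig import robot
print(robot.job_done())"
```

```text
the job is handed in; nothing more can be done
None
```

The job is handed in, but no verdict came back. By camera and contact force, the block stands wells-up on the plate, square to the stop bar within about 1° and hard against it, so the pad should be pressed in. It sits about 31 mm right of the plate's centre line (limit 48 mm), the plate moved no more than about 3 mm, and the petri dishes, tip box and rack look undisturbed.

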